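# Count button tins into the order tray

### The arm

A 7-joint arm with a two-finger parallel gripper is mounted at the origin on the work surface. World frame = base frame: x ahead of the robot, y to its left, z up, the work surface at z = 0. Lengths are in m, angles in rad, forces in N, time in s.
With the tool pointing down it reaches from about 0.35 to 0.9 m from the base axis. Payload 8.1 kg.
Tool frame: the origin (TCP) lies at the very end of the fingers, on their centre line; the grasp point (between the pads) lies 19 mm behind it; z points along the fingers, y is the line along which they close (so a half turn about z gives the same grasp; the last joint's range is limited). The gripper opens to 92 mm and grips with 3 to 60 N. Pads are 19 mm wide; open, the fingers measure 130 mm over their backs; the gripper's body (75 mm by 190 mm) begins 47 mm behind the grasp point.
Start: joints at [1.245, 0.434, 0.025, 1.573, -0.012, 1.134, -0.075], TCP at [0.138, -0.61, 0.227] pointing down, gripper open.
Joint ranges: [-2.62, 2.62], [-0.44, 2.09], [-1.27, 1.32], [0.08, 2.57], [-1.32, 4.46], [0.12, 2], [-2.74, 2.74]. Speed limits (rad/s): [2.22, 2.22, 3.01, 3.01, 3.14, 3.14, 3.14].

### API

Orientations are given as a rotation vector (axis times angle).
In Python, from cell import observe, get_image, sign_off, find_in, trace, place_of gives the robot as it stands. The module is installed in compiled form; this text tells all that it offers.
- The arm moves only by the shell command python3 -m handwheel 'ROWS' [OPENING] [FORCE]. ROWS is JSON, a list of rows, each a list of 6 numbers: the shift along the tool's x, y, z each as a share of 0.02 m, from -1 to 1, then the turn, a rotation vector about the tool's x, y, z each as a share of 4 degrees, from -1 to 1. A call has 1 to 8 rows; each row shifts and turns the commanded pose from where the row before left it, along the tool's axes as they then stand; what a row does not reach is not made up. A row lasts 1/12 s, in which the tool goes at most 41.7 mm and 7.16 degrees, less where a joint would pass 70% of its speed; a pose out of reach is approached as far as the arm can. A call with a number of a shift or a turn outside -1 to 1 is refused whole. A call with a gripper value outside its range is refused whole. OPENING is the opening, from 0 (shut) to 1 (fully open), set as the call begins (- or left out, the last holds). The fingers move at their own pace and stop on an object; FORCE is the grip in N (left out, the last holds). Time passes only in rows, so rows that do not move let the fingers close. It gives the time, the measured TCP pose, the force, the opening and the grip force at its end, in the units of the state.
- observe(): the state, without advancing time (a new reading comes with each control period).
- get_image(name): name is "scene" or "top" or "wrist"; returns a dict with "image" (420x560x3 uint8, red, green, blue), "fx", "fy", "cx", "cy" (pixels), "k1" (the pictures are not rectified: a ray, as slopes to the right and down, at radius r is drawn at 1 + k1 r^2 times it, then the intrinsics apply), "position" and "orientation" of the camera in the world. Camera axes: x right, y down, z forward; pixel columns grow to the right and rows downward; lengths in m; the calibration is good to about 2 mm. A picture is of the moment at which its call begins. There is no depth.
- sign_off(): hands the job in; it is judged then, once.
Trained networks look in the newest picture that a camera, given by its name, has taken for a name from the list of things; names that differ only in an ending like _2 or _b are one class to them, and where a whole thing is asked for, a point or a joint stands for the part that bears it (a point fixed in the world has none). Each returns a list of dicts, best first, with "score" (0 to 1); they miss things now and then, are a little off and sometimes report something else, mostly with a low value. They report only what shows in the picture. A call takes as long as a camera call. They do not tell look-alikes from the thing itself.
- find_in(label, camera): "rect" ([centre column, centre row, width, height] as shares, 0 to 1, of the picture: columns of its width, rows of its height, round what is visible of it).
- trace(label, camera): "region" (420x560 bool, what is visible of it) and "rect" ([centre column, centre row, width, height] as shares, 0 to 1, of the picture: columns of its width, rows of its height, round what is visible of it).
- place_of(label, camera): "point" ([column, row] as shares, 0 to 1, of the picture: columns of its width, rows of its height: a listed point, or the origin of a listed thing).
The state is a dict: "clock": time; "joints": joint angles; "dq": joint speeds; "joint_efforts": joint torques, N m; "position": TCP position; "ee_rot": TCP orientation; "force": force on the tool from outside, world axes, zero at the start; "ft_torque": the same for the moment, N m; "width": opening from 0.0 (shut) to 1.0 (fully open); "gripper_force": force on a finger pad.
Only numpy, scipy, OpenCV 4.12 (cv2) and the standard library are available. Lean on these libraries where they do the work, as an engineer would, in place of code of your own. Each camera call takes 0.05 s, during which the arm holds its last target. There are 200 camera calls.

### The job

The dotted card lying in the brass frame shows how many button tins this order needs (two, three or four dots). Without lifting them, slide exactly that many of the five blue tins along the table and in through the open side of the wooden tray, until each is fully inside it. Leave the other tins upright on the table in front of the tray's open side, clear of it, and do not disturb the other things on the table.

Things in the scene. Friction and masses are not known exactly. Their poses are not given: they have to be found in the camera images.
- tin1: one of five identical round, closed blue metal button tins with a white ring on the lid, 76 mm across and 36 mm high, about 150 g, starting on a thin green mat that lies flush with the table (no edge to catch), sliding freely (too wide to be grasped comfortably: push it by its side). Origin: centre of its underside.
- tin2: one of five identical round, closed blue metal button tins with a white ring on the lid, 76 mm across and 36 mm high, about 150 g, starting on a thin green mat that lies flush with the table (no edge to catch), sliding freely (too wide to be grasped comfortably: push it by its side). Origin: centre of its underside.
- tin3: one of five identical round, closed blue metal button tins with a white ring on the lid, 76 mm across and 36 mm high, about 150 g, starting on a thin green mat that lies flush with the table (no edge to catch), sliding freely (too wide to be grasped comfortably: push it by its side). Origin: centre of its underside.
- tin4: one of five identical round, closed blue metal button tins with a white ring on the lid, 76 mm across and 36 mm high, about 150 g, starting on a thin green mat that lies flush with the table (no edge to catch), sliding freely (too wide to be grasped comfortably: push it by its side). Origin: centre of its underside.
- tin5: one of five identical round, closed blue metal button tins with a white ring on the lid, 76 mm across and 36 mm high, about 150 g, starting on a thin green mat that lies flush with the table (no edge to catch), sliding freely (too wide to be grasped comfortably: push it by its side). Origin: centre of its underside.
- tray: light wooden three-sided tray fixed to the table, its floor flush with the table (no step). Inside 180 mm wide along its x and 185 mm deep along its y; walls 12 mm thick and 30 mm high at its -x, +x and +y sides; the -y side is fully open. Four tins fit, two by two. Origin: centre of the inner floor, so the mouth lies at y = -92.5 mm and the inner face of the back wall at y = +92.5 mm. z is up.
- frame: flat brass frame, 86 mm (x) by 96 mm (y) and 8 mm high, fixed on the table; the order card lies inside it. Origin: its centre, on the table.
- card2: white card tile 66 by 76 by 4 mm with two black dots 17 mm across, fixed; it counts only if it lies inside the brass frame (its origin then within a few mm of the frame's), the other two cards lie aside. Origin: centre of its underside.
- card3: white card tile 66 by 76 by 4 mm with three black dots 17 mm across, fixed; it counts only if it lies inside the brass frame (its origin then within a few mm of the frame's), the other two cards lie aside. Origin: centre of its underside.
- card4: white card tile 66 by 76 by 4 mm with four black dots 17 mm across, fixed; it counts only if it lies inside the brass frame (its origin then within a few mm of the frame's), the other two cards lie aside. Origin: centre of its underside.
- bobbin: bystander: small wooden bobbin standing among the tins, 34 mm across, 50 mm high. Origin: centre of its underside.
- shuttle: bystander: flat wooden weaving shuttle, 176 mm long (x), 34 mm wide, 12 mm high. Origin: centre of its underside.
- scissors: bystander: scissors with orange handles lying flat, about 170 mm long, 10 mm high. Origin: the pivot, on the table.
- mug: bystander: blue mug, 80 mm across, 90 mm high. Origin: centre of its underside.
- needlejar: bystander: terracotta jar of knitting needles, 76 mm across, 210 mm high with the needles. Origin: centre of its underside.
- tape: bystander: yellow tape measure, 60 by 60 by 30 mm. Origin: centre of its underside.
Not all that is in view belongs to the job. What is shaped like the tin2 but black or red is not meant.

How it is judged:
By the outcome, as a careful person would: the job done as asked, in the order asked, and still so for the second after the job is handed in, with the robot touching nothing.
It also fails if it takes over 72 s, if anything falls off the work surface, if the arm or the gripper's body presses on something with over 40 N, if the wrist force passes 120 N, or if a joint passes its speed limit or range.

## Working session

There is one attempt and no reset: what is moved stays moved. The work goes in short steps, Python scripts to look and compute and a shell command to move; the robot and the scene stay as the last step left them, time stands still between calls to the robot, and variables do not carry over. Pictures are saved under pics/ and viewed, at most 10 in all, crops included, and the job is handed in when it is done.

```bash
mkdir -p pics; cat > h.py <<'E'
import numpy as np,cv2
from cell import *
from scipy.spatial.transform import Rotation as R
def rot(o):
    o=np.array(o,float)
    return o if o.shape==(3,3) else (R.from_rotvec(o).as_matrix() if o.size==3 else R.from_quat(o).as_matrix())
def ray(g,u,v):
    x=np.array([(u-g['cx'])/g['fx'],(v-g['cy'])/g['fy']]);s=x.copy()
    for _ in range(30): s=x/(1+g['k1']*(s@s))
    return rot(g['orientation'])@np.array([*s,1])
def world(g,u,v,z=0):
    d=ray(g,u,v);p=np.array(g['position']);return p+d*(z-p[2])/d[2]
def proj(g,P):
    q=rot(g['orientation']).T@(np.array(P)-g['position']);s=q[:2]/q[2];s=s*(1+g['k1']*(s@s))
    return s[0]*g['fx']+g['cx'],s[1]*g['fy']+g['cy']
def save(g,n): cv2.imwrite('pics/'+n,g['image'][:,:,::-1])
E
python3 - <<'E'
from h import *
for n in ['top','scene']:
    g=get_image(n);save(g,n+'0.png');print(n,g['position'],g['orientation'],g['fx'])
    if n=='top':
        for l,z in [('tin1',0),('tray',0),('frame',0),('card2',0),('card3',0),('card4',0),('bobbin',0),('shuttle',0),('scissors',0),('mug',0),('needlejar',0),('tape',0)]:
            for d in place_of(l,n):
                u,v=d['point'][0]*560,d['point'][1]*420
                print(l,round(d['score'],2),round(u),round(v),world(g,u,v,z)[:2].round(3))
print(observe())
E
```

```text
top [ 0.47867067 -0.01255201  1.2017741 ] [-2.21037737  2.18881407 -0.09303957] 444.8968858493849
tin1 0.94 267 239 [0.484 0.018]
tin1 0.84 328 240 [ 0.484 -0.145]
tin1 0.81 378 242 [ 0.479 -0.283]
tin1 0.81 325 179 [ 0.649 -0.138]
tin1 0.8 308 296 [ 0.334 -0.093]
tin1 0.72 272 181 [0.643 0.008]
tin1 0.72 228 291 [0.345 0.121]
tin1 0.64 187 300 [0.318 0.232]
tray 0.85 171 215 [0.547 0.281]
frame 0.89 269 130 [0.783 0.017]
frame 0.35 324 180 [ 0.646 -0.135]
card2 0.94 176 139 [0.756 0.273]
card2 0.8 271 132 [0.779 0.01 ]
card2 0.55 218 136 [0.765 0.157]
card3 0.94 176 139 [0.756 0.273]
card3 0.8 271 132 [0.779 0.01 ]
card3 0.55 218 136 [0.765 0.157]
card4 0.94 176 139 [0.756 0.273]
card4 0.8 271 132 [0.779 0.01 ]
card4 0.55 218 136 [0.765 0.157]
bobbin 0.58 352 214 [ 0.556 -0.211]
bobbin 0.24 177 139 [0.756 0.27 ]
shuttle 0.57 382 181 [ 0.645 -0.295]
scissors 0.71 339 129 [ 0.789 -0.176]
mug 0.87 129 156 [0.708 0.399]
needlejar 0.8 456 202 [ 0.591 -0.502]
tape 0.73 94 204 [0.575 0.492]
scene [ 0.96122024 -0.67256038  0.81979512] [-2.29885476 -0.66725165  0.2753344 ] 399.23648068231864
{'clock': 0.7, 'joints': array([ 1.2453977 ,  0.43447897,  0.02503622,  1.57315682, -0.01163183,
        1.13397787, -0.07506182]), 'dq': array([-0.00080595, -0.00098916, -0.00035377, -0.00052486,  0.00070478,
        0.00015   , -0.00049716]), 'joint_efforts': array([-8.03468502e-04, -6.67513633e+01,  9.83421765e-01, -3.14766026e+01,
       -6.06722455e-02,  3.24359117e-02,  1.66776715e-05]), 'position': array([ 0.13807666, -0.60960477,  0.22677206]), 'ee_rot': array([3.12201447e+00, 3.49089810e-01, 3.99803676e-05]), 'force': array([ 0.04361395, -0.10079608, -0.32592534]), 'ft_torque': array([ 0.05590785, -0.00434579,  0.0080721 ]), 'gripper_force': 0.0, 'width': 0.9963727365971088}
```

View pics/top0.png

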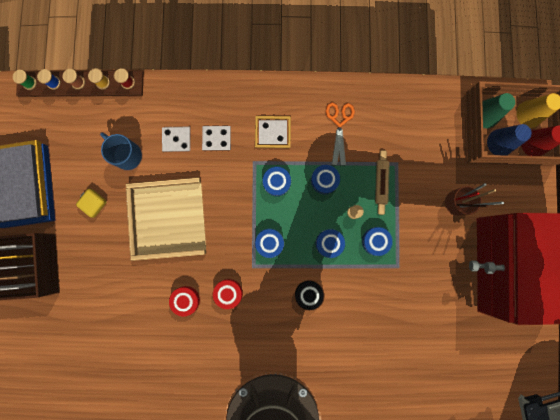

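View pics/scene0.png

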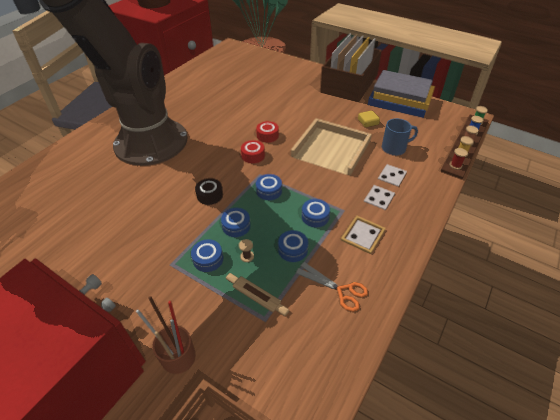

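The framed card at (272,131) shows two dots, so two tins are needed. The tray's right-hand side (column ~203) is open. The nearest tins are at (276,180) and (269,243).

```bash
python3 - <<'E'
from h import *
g=get_image('top');im=g['image']
hsv=cv2.cvtColor(im,cv2.COLOR_RGB2HSV)
for (u,v) in [(276,180),(326,179),(269,243),(331,243),(377,241)]:
    m=((hsv[:,:,1]<90)&(hsv[:,:,2]>130)).astype(np.uint8)
    w=np.zeros_like(m);cv2.circle(w,(u,v),15,1,-1);m&=w
    c,r=cv2.minEnclosingCircle(cv2.findNonZero(m))
    print('tin',np.round(c,1),round(r,1),world(g,*c,.036)[:2].round(4))
c=im[160:280,110:220];c=cv2.resize(c,None,fx=5,fy=5,interpolation=cv2.INTER_CUBIC)
cv2.imwrite('pics/tray.png',c[:,:,::-1])
t=trace('tray','top')[0]['region'].astype(np.uint8)
print(cv2.minAreaRect(cv2.findNonZero(t)))
r=rot(observe()['ee_rot']);print(r.round(3))
E
```

```text
tin [276.4 180.3] 9.4 [ 0.6394 -0.0047]
tin [325.7 178.3] 8.5 [ 0.6463 -0.1351]
tin [269. 243.] 9.5 [0.4741 0.0127]
tin [330.8 243.6] 9.1 [ 0.4741 -0.1494]
tin [378. 241.] 9.5 [ 0.4817 -0.2743]
((165.8332061767578, 218.6087188720703), (78.42035675048828, 75.90396881103516), 86.26860046386719)
[[ 0.975  0.221  0.   ]
 [ 0.221 -0.975 -0.   ]
 [ 0.     0.    -1.   ]]
```

View pics/tray.png

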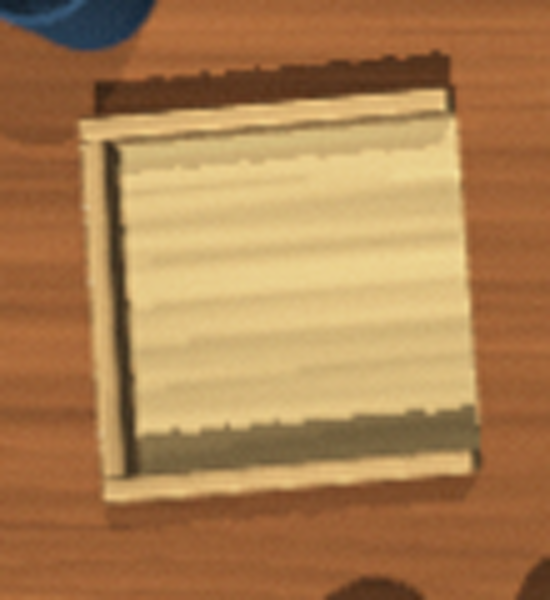

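The crop shows the tray's back wall on the left and its mouth on the right, from about (452,112) to (472,455) in crop pixels. The tray is turned slightly.

```bash
python3 - <<'E'
from h import *
g=get_image('top')
f=lambda x,y:world(g,110+(x-2)/5,160+(y-2)/5,.03)[:2]
a,b,c,d=f(448,113),f(470,453),f(105,143),f(127,475)
print(a,b,c,d,np.linalg.norm(a-b),np.linalg.norm(c-d),np.linalg.norm(a-c),np.linalg.norm(b-d))
o=(a+b+c+d)/4;y=(c+d-a-b);y/=np.linalg.norm(y);x=np.array([y[1],-y[0]])
print('o',o,'x',x,'y',y,np.degrees(np.arctan2(x[1],x[0])))
for p in [(45,-20),(-45,-20),(45,-140),(-45,-140)]: print(p,(o+x*p[0]/1e3+y*p[1]/1e3).round(4))
for t in [(.6394,-.0047),(.4741,.0127)]:
    e=np.array(t)-o;print('tin in tray',e@x,e@y)
E
```

```text
[0.63290405 0.19971432] [0.45345657 0.18427537] [0.61524753 0.38257459] [0.43964666 0.36548526] 0.18011040976148013 0.17643047264196451 0.18371072680093373 0.18173535208641678
o [0.5353137  0.28301238] x [0.99628576 0.08610857] y [-0.08610857  0.99628576] 4.939775227862024
(45, -20) [0.5819 0.267 ]
(-45, -20) [0.4922 0.2592]
(45, -140) [0.5922 0.1474]
(-45, -140) [0.5025 0.1397]
tin in tray 0.07892519333783758 -0.2956064731561809
tin in tray -0.08426255342687855 -0.26403735365856335
```

```bash
cat > st.py <<'E'
from h import *
import sys
def st(tx=None,ty=None):
    s=observe();p=s['position'];o=np.array([.5353,.283]);x=np.array([.99629,.08611]);y=np.array([-.08611,.99629])
    e=p[:2]-o;r=rot(s['ee_rot']);l=np.array([e@x,e@y])
    print('t',round(s['clock'],2),'tray mm',(l*1e3).round(1),'z',round(p[2]*1e3,1),'yaw',np.degrees(np.arctan2(r[1,0],r[0,0])).round(2),'tilt',r[:2,2].round(4),'w',round(s['width'],3),'F',np.round(s['force'],1),s['gripper_force'])
    if tx is not None: print('units x,y',(tx/1e3-l[0])/.02,-(ty/1e3-l[1])/.02)
if __name__=='__main__': st(*map(float,sys.argv[1:]))
E
python3 -m handwheel '[[0.9,-0.9,0,0,0,1],[0.9,-0.9,0,0,0,0.97],[0.9,-0.9,0,0,0,0],[0.9,-0.9,0,0,0,0],[0.9,-0.9,0,0,0,0],[0.9,-0.9,0,0,0,0],[0.9,-0.9,0,0,0,0],[0.9,-0.9,0,0,0,0]]' 1
python3 -m handwheel '[[0.9,-0.9,0,0,0,0],[0.9,-0.9,0,0,0,0],[0.9,-0.9,0,0,0,0],[0.9,-0.9,0,0,0,0],[0.9,-0.9,0,0,0,0],[0.5,-0.9,0,0,0,0],[0.3,-0.9,0,0,0,0],[0,0,0,0,0,0]]'
python3 st.py -84.3 -264
```

```text
clock: 1.52
position: [0.2658, -0.4497, 0.2269]
ee_rot: [3.138, 0.134, 0.0]
force: [-0.1, -0.6, 1.0]
width: 1.0
gripper_force: 0.0
clock: 2.18
position: [0.3616, -0.3123, 0.2268]
ee_rot: [-3.137, -0.142, -0.001]
force: [-0.3, 0.7, -0.1]
width: 0.998
gripper_force: 0.0
t 2.18 tray mm [-224.3 -578.2] z 226.8 yaw 5.17 tilt [0.0006 0.0014] w 0.998 F [-0.3  0.7 -0.1] 0.0
units x,y 6.999822608311623 -15.707650282716301
```

```bash
python3 -m handwheel '[[0.5,-1,0,0,0,0],[0.5,-1,0,0,0,0],[0.5,-1,0,0,0,0],[0.5,-1,0,0,0,0],[0.5,-1,0,0,0,0],[0.5,-1,0,0,0,0],[0.5,-1,0,0,0,0],[0.5,-1,0,0,0,0]]' >/dev/null
python3 -m handwheel '[[0.5,-1,0.5,0,0,0.06],[0.5,-1,0.5,0,0,0],[0.5,-1,0.5,0,0,0],[0.5,-1,0.5,0,0,0],[0.5,-1,0.5,0,0,0],[0.5,-1,0.5,0,0,0],[0,-1,0.5,0,0,0],[0,-0.7,0,0,0,0]]' >/dev/null
python3 -m handwheel '[[0,0,0,0,0,0],[0,0,0,0,0,0]]' >/dev/null
python3 st.py -84.3 -264
python3 - <<'E'
from h import *
g=get_image('wrist');save(g,'w1.png');print(g['position'],rot(g['orientation']).round(2))
print(proj(g,[.4741,.0127,.036]))
for d in place_of('tin1','wrist'):
    p=d['point'];print(d['score'],p,world(g,p[0]*560,p[1]*420,0))
E
```

```text
t 3.68 tray mm [ -85.1 -268.2] z 156.8 yaw 4.71 tilt [ 0.0001 -0.0002] w 1.001 F [-1.  -0.5  0.5] 0.0
units x,y 0.04183149831682442 -0.21096577345441347
[0.5578914  0.01498182 0.31385311] [[ 0.08 -0.95 -0.31]
 [-1.   -0.08 -0.03]
 [ 0.    0.31 -0.95]]
(np.float64(273.9610068657663), np.float64(200.0829287985465))
0.92 [0.5529, 0.0014] [ 0.64059492 -0.0040055   0.        ]
0.83 [0.7695, 0.4762] [ 0.47620824 -0.14439429  0.        ]
0.76 [0.4836, 0.4581] [0.47089148 0.0161093  0.        ]
0.66 [0.6404, 0.7433] [ 0.33969536 -0.0926377   0.        ]
0.61 [0.8173, 0.0214] [ 0.64614079 -0.13085125  0.        ]
0.57 [0.9862, 0.4814] [ 0.48437268 -0.27112495  0.        ]
```

View pics/w1.png

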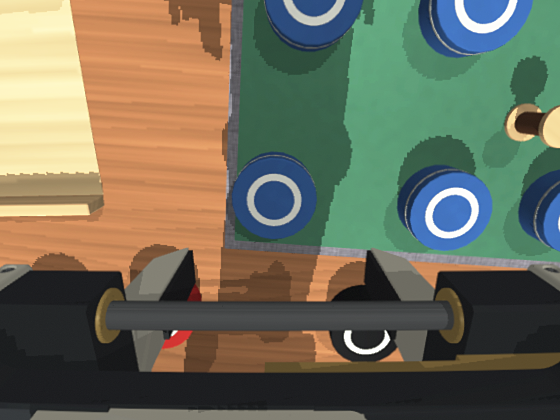

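The wrist picture shows the tin's ring centred at (274,200), exactly where my estimate projects. I'll descend, one finger on each side.

```bash
python3 -m handwheel '[[0.04,-0.21,1,0,0,0],[0,0,1,0,0,0],[0,0,1,0,0,0],[0,0,1,0,0,0],[0,0,1,0,0,0],[0,0,1,0,0,0],[0,0,0.8,0,0,0],[0,0,0.4,0,0,0]]' 1 >/dev/null
python3 st.py -84.3 -264
python3 -m handwheel '[[0,0,0,0,0,0],[0,0,0,0,0,0],[0,0,0,0,0,0],[0,0,0,0,0,0]]' 0.8 6
python3 st.py -45 -30
```

```text
t 4.45 tray mm [ -85.1 -265.6] z 11.3 yaw 4.53 tilt [-0.0015 -0.0009] w 1.002 F [ 0.  -0.2  1. ] 0.0
units x,y 0.04232303963363007 -0.0776202060152581
clock: 4.78
position: [0.4746, 0.0126, 0.0137]
ee_rot: [3.139, 0.127, 0.003]
force: [-0.1, 1.1, -1.5]
width: 0.823
gripper_force: 6.0
t 4.78 tray mm [ -83.8 -264.2] z 13.7 yaw 4.62 tilt [0.0017 0.    ] w 0.823 F [-0.1  1.1 -1.5] 5.999963656067848
units x,y 1.9388106929159807 -11.71044125267039
```

```bash
python3 -m handwheel '[[0.2,-0.4,0.04,0,0,0],[0.4,-0.7,0.02,0,0,0],[0.4,-0.8,0.02,0,0,0],[0.4,-0.8,0.02,0,0,0],[0.4,-0.8,0,0,0,0],[0.14,-0.8,0,0,0,0],[0,-0.4,0,0,0,0],[0,0,0,0,0,0]]' 0.8 4
python3 st.py -45 -30
```

```text
clock: 5.45
position: [0.5055, 0.1128, 0.0114]
ee_rot: [-3.137, -0.132, -0.003]
force: [-0.3, 3.2, 4.3]
width: 0.829
gripper_force: 4.0
t 5.45 tray mm [ -44.4 -167. ] z 11.4 yaw 4.84 tilt [0.0019 0.002 ] w 0.829 F [-0.3  3.2  4.3] 4.002712117508054
units x,y -0.030473073907695547 -6.852322286719027
```

```bash
python3 -m handwheel '[[0,-0.6,0,0,0,0],[0,-1,0,0,0,0],[0,-1,0,0,0,0],[0,-1,0,0,0,0],[0,-1,0,0,0,0],[0,-1,0,0,0,0],[0,-0.8,0,0,0,0],[0,-0.4,0,0,0,0]]' 0.8 4
python3 -m handwheel '[[0,0,0,0,0,0],[0,0,0,0,0,0],[0,0,0,0,0,0],[0,0,0,0,0,0]]' 1
python3 st.py -45 -30
python3 - <<'E'
from h import *
g=get_image('scene');c=g['image'][80:260,200:440];cv2.imwrite('pics/s1.png',cv2.resize(c[:,:,::-1],None,fx=3,fy=3))
E
```

```text
clock: 6.12
position: [0.4932, 0.247, 0.0108]
ee_rot: [-3.138, -0.129, 0.0]
force: [-0.2, -0.7, 2.1]
width: 0.828
gripper_force: 4.0
clock: 6.45
position: [0.494, 0.2435, 0.0105]
ee_rot: [3.138, 0.124, -0.001]
force: [0.5, 0.9, -0.3]
width: 0.998
gripper_force: 0.0
t 6.45 tray mm [-44.5 -35.9] z 10.5 yaw 4.54 tilt [-0.0003 -0.001 ] w 0.998 F [ 0.5  0.9 -0.3] 0.0
units x,y -0.02465748443244188 -0.29250473727717924
```

View pics/s1.png

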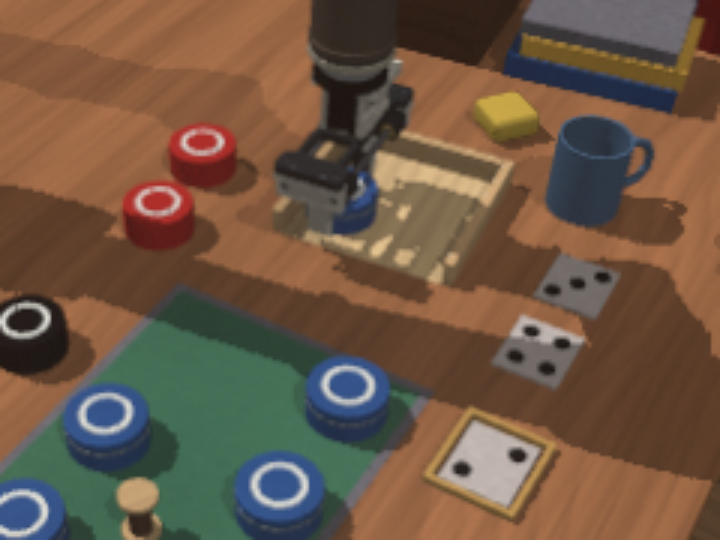

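The first tin is inside the tray, with its near edge about 18 mm past the mouth. Next, up and over to the second tin.

```bash
python3 -m handwheel '[[0,0,-0.6,0,0,0],[0,0,-1,0,0,0],[0,0,-1,0,0,0],[0,0,-1,0,0,0],[0.5,0.5,-1,0,0,0],[1,1,-0.4,0,0,0],[1,1,0,0,0,0],[1,1,0,0,0,0]]' >/dev/null
python3 -m handwheel '[[1,1,0,0,0,0],[1,1,0,0,0,0],[0.6,1,0,0,0,0],[0,1,0,0,0,0],[0,1,0,0,0,0],[0,1,0,0,0,0],[0,1,0,0,0,0],[0,1,0,0,0,0]]' >/dev/null
python3 -m handwheel '[[0,1,0,0,0,0],[0,0.5,0,0,0,0],[0,0,0,0,0,0],[0,0,0,0,0,0]]' >/dev/null
python3 st.py 78.9 -295.6
python3 - <<'E'
from h import *
g=get_image('wrist');print(proj(g,[.6394,-.0047,.036]))
hsv=cv2.cvtColor(g['image'],cv2.COLOR_RGB2HSV)
u,v=map(int,proj(g,[.6394,-.0047,.036]))
m=((hsv[:,:,1]<90)&(hsv[:,:,2]>120)).astype(np.uint8);w=m*0;cv2.circle(w,(u,v),50,1,-1);m&=w
c,r=cv2.minEnclosingCircle(cv2.findNonZero(m));print(c,r,world(g,*c,.036));save(g,'w2.png')
E
```

```text
t 8.17 tray mm [  76.1 -294.7] z 111.2 yaw 4.58 tilt [0.0002 0.0005] w 0.998 F [-0.6  0.9  0.4] 0.0
units x,y 0.14047024525596294 0.04357667154462341
(np.float64(279.8446150560251), np.float64(215.141954938729))
(279.0, 215.0) 32.388370513916016 [ 0.63946192 -0.00406145  0.036     ]
```

View pics/w2.png

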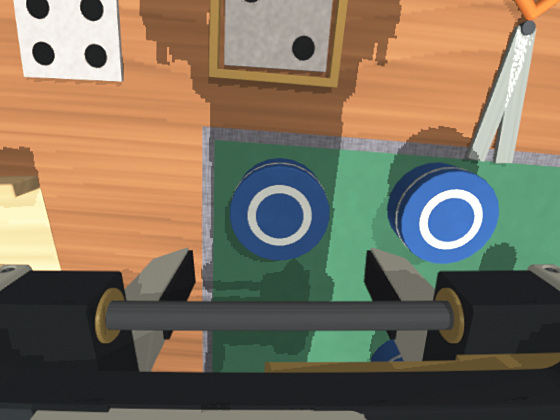

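The second tin's ring is at (279,215), as predicted, and both finger slots are clear.

```bash
python3 -m handwheel '[[0.14,0.03,0.8,0,0,0],[0,0,1,0,0,0],[0,0,1,0,0,0],[0,0,1,0,0,0],[0,0,0.8,0,0,0],[0,0,0.35,0,0,0],[0,0,0,0,0,0]]' 1 >/dev/null
python3 st.py 78.9 -295.6
python3 -m handwheel '[[0,0,0,0,0,0],[0,0,0,0,0,0],[0,0,0,0,0,0],[0,0,0,0,0,0]]' 0.8 4 >/dev/null
python3 st.py 45 -36
```

```text
t 8.8 tray mm [  77.8 -293.5] z 10.1 yaw 4.76 tilt [-0.0031  0.0007] w 0.997 F [ 0.4 -0.3  0.5] 0.0
units x,y 0.057206439644194584 0.10272433437227557
t 9.13 tray mm [  79.8 -295.1] z 13.0 yaw 4.65 tilt [0.0021 0.0004] w 0.825 F [-0.7 -0.3  3.9] 4.0001242607831955
units x,y -1.7410155994521885 -12.956358821611696
```

```bash
python3 -m handwheel '[[-0.2,-0.4,0.03,0,0,0],[-0.4,-0.8,0.02,0,0,0],[-0.4,-0.9,0.02,0,0,0],[-0.4,-0.9,0,0,0,0],[-0.34,-0.9,0,0,0,0],[0,-0.9,0,0,0,0],[0,-0.6,0,0,0,0],[0,0,0,0,0,0]]' 0.8 4
python3 st.py 45 -36
```

```text
clock: 9.8
position: [0.5955, 0.1045, 0.0109]
ee_rot: [-3.136, -0.134, -0.001]
force: [-0.4, 2.7, 5.1]
width: 0.827
gripper_force: 4.0
t 9.8 tray mm [  44.6 -183. ] z 10.9 yaw 4.88 tilt [0.0007 0.0023] w 0.827 F [-0.4  2.7  5.1] 3.9999134559184313
units x,y 0.019311099612975835 -7.350141611148787
```

```bash
python3 -m handwheel '[[0,-0.7,0,0,0,0],[0,-1,0,0,0,0],[0,-1,0,0,0,0],[0,-1,0,0,0,0],[0,-1,0,0,0,0],[0,-1,0,0,0,0],[0,-1,0,0,0,0],[0,-0.7,0,0,0,0]]' 0.8 4 >/dev/null
python3 -m handwheel '[[0,0,0,0,0,0],[0,0,0,0,0,0],[0,0,0,0,0,0],[0,0,0,0,0,0],[0,0,0,0,0,0]]' 1 >/dev/null
python3 st.py 45 -36
python3 -m handwheel '[[0,0,-0.5,0,0,0],[0,0,-1,0,0,0],[0,0,-1,0,0,0],[0,0,-1,0,0,0],[0,0,-1,0,0,0],[0,0,-1,0,0,0],[0,0,-1,0,0,0],[0,0,-1,0,0,0]]' >/dev/null
python3 -m handwheel '[[-1,1,-0.3,0,0,0],[-1,1,0,0,0,0],[-1,1,0,0,0,0],[-0.5,1,0,0,0,0],[0,1,0,0,0,0],[0,1,0,0,0,0],[0,1,0,0,0,0],[0,1,0,0,0,0]]' >/dev/null
python3 -m handwheel '[[0,1,0,0,0,0],[0,1,0,0,0,0],[0,1,0,0,0,0],[0,1,0,0,0,0],[0,1,0,0,0,0],[0,1,0,0,0,0],[0,1,0,0,0,0],[0,0,0,0,0,0]]'
python3 - <<'E'
from h import *
g=get_image('top');save(g,'top2.png')
E
```

```text
t 10.88 tray mm [ 45.6 -41. ] z 10.1 yaw 4.53 tilt [-0.0002 -0.0009] w 0.998 F [ 0.   0.2 -1. ] 0.0
units x,y -0.03072049162990073 -0.24877733225261364
clock: 12.88
position: [0.5383, -0.0623, 0.167]
ee_rot: [3.137, 0.118, 0.001]
force: [-0.6, -0.4, -0.5]
width: 0.998
gripper_force: 0.0
```

View pics/top2.png

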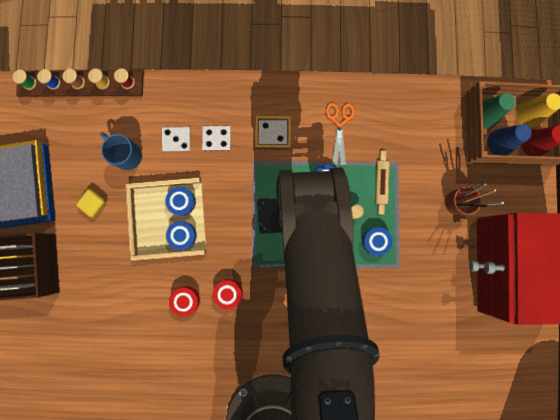

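The overhead picture shows both tins, at (180,201) and (180,236), well inside the mouth at column ~203. The other things that show are where they were; the arm hides part of the mat.

```bash
python3 -c "
from cell import *
print(sign_off())"
```

```text
the job is handed in; nothing more can be done
None
```

I handed the job in: the framed card shows two dots, so I slid two blue tins into the tray, where both sit fully inside, and left the other three on the mat; two of those were partly behind the arm in the last picture, but I never touched them.

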